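# Hold a spring clip gaping over a price card

### The job

Take the big steel spring clip off its rail: squeeze its two levers together so that its jaws stand wide open before you lift it off, then carry it, still squeezed, to the tall narrow price card and bring it down upright and in line with the card, so that the middle of the card's top edge stands well up between the gaping jaws and nothing of the clip touches the card. Finish there, still holding the clip wide open in the gripper with nothing else carrying it, so that I can slip a ticket in; do not put it down or let it close. Do not drop the clip, and do not push the two card stands or disturb the other goods on the counter.

Things in the scene. Friction and masses are not known exactly. Their poses are not given: they have to be found in the camera images.
- clip: big plain steel spring clip, 44 mm wide, 88 mm tall, about 70 g, parked upright on the rail. Origin on its pivot pin (10 mm thick, 40 mm long); x along the pin (either way round is the same), y the line along which it opens, z up. Two jaws hang down, tips 42 mm below the origin; two levers rise and splay to tips 46 mm above it.
- clip_levers (a point): grip point between the clip's two levers, 35 mm above its pin; axes as the clip's. Grip from above with the TCP here, closing along y. Each lever is 26 mm wide along x and 3 mm thick. On the rail they measure 59 mm over the tips; squeezed to the stop they are nearly parallel, 20 mm over all, tips 53 mm above the pin.
- clip_jaw_a (a joint): opening of the jaw on the clip's +y side, rad: 0 closed on the rail, 0.40 at its stop, wide open: jaw tips then 36 mm apart inside and 38 mm below the pin. Squeezing the levers opens it; the spring pulls it shut with about 3 N at the lever tips at 0, 6 N at the stop.
- clip_jaw_b (a joint): opening of the jaw on the clip's -y side, rad; it always moves together with the other jaw.
- rail: fixed parking rail: an upright wooden strip 230 mm long (along x), 6 mm thick (along y), its top edge 75 mm above the counter, on a dark wooden foot 240 x 70 x 12 mm. Origin at the centre of the foot's underside. The big clip straddles it, pin on the top edge. A small clip, 18 mm wide, not to be used, is fixed to it 85 mm from the centre towards +x, 97 mm high.
- tall_card: the card to serve: a stiff white upright price card 75 mm wide (along x), 4 mm thick (along y), its straight top edge 130 mm above the counter, in a wooden foot 100 x 70 x 20 mm; loose, about 0.5 kg. Origin at the centre of the foot's underside, z up.
- tall_card_edge (a point): the middle of the tall card's top edge, 130 mm above the counter; axes as the tall card's.
- wide_card: another price card in the same kind of foot, low and wide: 120 mm wide, top edge 85 mm above the counter; not to be touched. Origin at the centre of its foot's underside.
- mouthpiece_a: green metal mouthpiece, a bystander standing upright: 36 mm thick at the foot, 88 mm tall; origin at the centre of its underside
- mouthpiece_b: green metal mouthpiece, a bystander standing upright: 36 mm thick at the foot, 88 mm tall; origin at the centre of its underside
- coupling_a: black hose coupling with blue ends, a bystander standing upright: 33 mm thick, 62 mm tall; origin at the centre of its underside
- coupling_b: black hose coupling with blue ends, a bystander standing upright: 33 mm thick, 62 mm tall; origin at the centre of its underside
- coupling_c: black hose coupling with blue ends, a bystander standing upright: 33 mm thick, 62 mm tall; origin at the centre of its underside
- glass_base: red glass bowl-shaped bottle, a bystander: 120 mm wide, 100 mm tall; origin at the centre of its underside
- carton: dark blue carton, a bystander: 60 x 80 x 45 mm; origin at the centre of its underside
Things that resemble listed ones, but are neither listed nor needed, are in the scene too. What is meant by the clip is not red, and is the smaller of those in its own colour. What is shaped like the tall_card but turquoise is not meant.

How it is judged:
On the way, in this order (a step that is already met when the one before it is completed fails the run):
1. the clip's levers are squeezed so that both jaws stand wide open (0.25 rad or more), the clip still on the rail (value of joint each of clip_jaw_a, clip_jaw_b above 0.25 rad and z of clip in the frame of rail below 0.11 m), for 0.2 s.
2. the open clip is lifted clear of the rail in the gripper (value of joint each of clip_jaw_a, clip_jaw_b above 0.25 rad and z of clip in the frame of rail above 0.125 m and contact force between clip and the fingers above 1 N), for 0.2 s.
At the end, for the whole second after the job is handed in: clip at rest in the fingers, both jaws open 0.25 rad or more, not touching the card; the middle of the tall card's top edge is 5 to 31 mm below the pin axis, within 14 mm of the clip's middle across and 20 mm along the pin; clip upright and in line with the card within 0.26 rad (value of joint each of clip_jaw_a, clip_jaw_b above 0.25 rad and contact force between clip and the fingers above 1 N and contact force between clip and tall_card below 0.3 N and height (world z) of clip above 0.13 m and z of tall_card_edge in the frame of clip between -0.031 and -0.005 m and y of tall_card_edge in the frame of clip between -0.014 and 0.014 m and x of tall_card_edge in the frame of clip between -0.02 and 0.02 m and angle between the x axis of clip and the x axis of tall_card, either way round below 0.26 rad and angle between clip's own z axis and vertical below 0.26 rad and angle between tall_card's own z axis and vertical below 0.05 rad and linear speed of each of clip, tall_card below 0.03 m/s); the arm keeps its last pose, push and grip.
It fails at once if the clip is dropped (height (world z) of clip below 0.06 m).
It fails at once if the tall card's stand is pushed more than 20 mm or tipped (distance of tall_card from where it was at the start of the episode above 0.02 m or angle between tall_card's own z axis and vertical above 0.2 rad).
It fails at once if the wide card's stand is pushed or tipped (distance of wide_card from where it was at the start of the episode above 0.02 m or angle between wide_card's own z axis and vertical above 0.2 rad).
It fails at once if other goods on the counter are disturbed (more than 20 mm) (distance of any of mouthpiece_a, mouthpiece_b, coupling_a, coupling_b, coupling_c, glass_base, carton from where it was at the start of the episode above 0.02 m).
It also fails if it takes over 38 s, if anything falls off the work surface, if the arm or the gripper's body presses on something with over 40 N, if the wrist force passes 120 N, or if a joint passes its speed limit or range.

### The arm

A 7-joint arm with a two-finger parallel gripper is mounted at the origin on the work surface. World frame = base frame: x ahead of the robot, y to its left, z up, the work surface at z = 0. Lengths are in m, angles in rad, forces in N, time in s.
With the tool pointing down it reaches from about 0.425 to 0.875 m from the base axis. Payload 8.4 kg.
Tool frame: the origin (TCP) lies between the finger pads, 19 mm behind the fingertips; this is the grasp point; z points along the fingers, y is the line along which they close (so a half turn about z gives the same grasp; the last joint's range is limited). The gripper opens to 87 mm and grips with 3 to 60 N. Pads are 19 mm wide; open, the fingers measure 117 mm over their backs; the gripper's body (75 mm by 190 mm) begins 51 mm behind the grasp point.
Start: joints at [1.111, 0.333, 0.04, 1.465, -0.013, 1.343, -0.059], TCP at [0.229, -0.608, 0.241] pointing down, gripper open.
Joint ranges: [-2.58, 2.58], [-0.38, 2.09], [-1.3, 1.39], [0.25, 2.4], [-1.5, 4.64], [0.08, 2.09], [-2.65, 2.65]. Speed limits (rad/s): [2.22, 2.22, 2.79, 2.79, 3.14, 3.14, 3.14].

### API

Orientations are given as a unit quaternion [w, x, y, z].
In Python, from cell import ctrl gives the robot as it stands.
- The arm moves only by the shell command python3 -m pendant 'ROWS' [FORCE]. ROWS is JSON, a list of rows, each a list of 7 numbers: the shift along the tool's x, y, z in cm, then the turn, a rotation vector about the tool's x, y, z in degrees, then the opening, from 0 (shut) to 1 (fully open). A call has 1 to 10 rows; each row shifts and turns the commanded pose from where the row before left it, along the tool's axes as they then stand; what a row does not reach is not made up. A row lasts 1/10 s, in which the tool goes at most 50 mm and 8.59 degrees, less where a joint would pass 70% of its speed; a pose out of reach is approached as far as the arm can. A call is refused whole if a number of a shift passes 5 or a number of a turn 8.59, either way. A call with a gripper value outside its range is refused whole. The fingers move at their own pace and stop on an object; FORCE is the grip in N (left out, the last holds). Time passes only in rows, so rows that do not move let the fingers close. It gives the time, the measured TCP pose, the force, the opening and the grip force at its end, in the units of the state.
- ctrl.read_state(): the state, without advancing time (a new reading comes with each control period).
- ctrl.camera(name): name is "scene" or "top"; returns (picture, depth): 480x640x3 uint8, red, green, blue; 480x640 float32, m along the optical axis (not along the pixel's ray), 0 where there is no reading.
- ctrl.camera_params(name): a dict with "K" (3x3 intrinsics, pixels), "extrinsics" (4x4, takes a point from world to camera coordinates). Camera axes: x right, y up, looking along -z (the intrinsics and any distortion apply to the point x, -y, -z); pixel columns grow to the right and rows downward; lengths in m; the calibration is good to about 2 mm. A picture is of the moment at which its call begins. camera_params takes no time and is no camera call.
- ctrl.job_done(): hands the job in; it is judged then, once.
Trained networks look in the newest picture that a camera, given by its name, has taken for a name from the list of things; names that differ only in an ending like _2 or _b are one class to them, and where a whole thing is asked for, a point or a joint stands for the part that bears it (a point fixed in the world has none). Each returns a list of dicts, best first, with "conf" (0 to 1); they miss things now and then, are a little off and sometimes report something else, mostly with a low value. They report only what shows in the picture. A call takes as long as a camera call. They do not tell look-alikes from the thing itself.
- ctrl.search_frame(thing, camera): "location" ([row, column] in pixels, amid what is visible of it).
The state is a dict: "clock": time; "q": joint angles; "qd": joint speeds; "tau": joint torques, N m; "ee_pos": TCP position; "orientation": TCP orientation; "force": force on the tool from outside, world axes, zero at the start; "moment": the same for the moment, N m; "opening": opening from 0.0 (shut) to 1.0 (fully open); "gripper_force": force on a finger pad.
Only numpy, scipy, OpenCV 4.12 (cv2) and the standard library are available. Lean on these libraries where they do the work, as an engineer would, in place of code of your own. Each camera call takes 0.05 s, during which the arm holds its last target. There are 200 camera calls.

## Working session

There is one attempt and no reset: what is moved stays moved. The work goes in short steps, Python scripts to look and compute and a shell command to move; the robot and the scene stay as the last step left them, time stands still between calls to the robot, and variables do not carry over. Pictures are saved under pics/ and viewed, at most 10 in all, crops included, and the job is handed in when it is done.

```bash
mkdir -p pics
cat > h.py <<'E'
import numpy as np, cv2
from cell import ctrl
def cloud(name):
    im,d=ctrl.camera(name); p=ctrl.camera_params(name); K=np.array(p["K"]);E=np.array(p["extrinsics"])
    v,u=np.mgrid[:480,:640]
    x=(u-K[0,2])/K[0,0]*d; y=(v-K[1,2])/K[1,1]*d
    c=np.stack([x,-y,-d],-1)
    w=(c-E[:3,3])@E[:3,:3]
    w[d==0]=np.nan
    return im,w
E
python3 - <<'E'
from h import *
for n in("scene","top"):
    im,w=cloud(n); cv2.imwrite(f"pics/{n}.png",im[:,:,::-1]); np.savez(f"{n}.npz",im=im,w=w)
    p=ctrl.camera_params(n);print(n,{k:np.array(v).round(3).tolist() for k,v in p.items() if not isinstance(v,str)})
    for t in("clip","tall_card","rail","wide_card"):
        for r in ctrl.search_frame(t,n):
            a,b=map(int,r["location"]); print(t,round(r["conf"],2),a,b,w[a,b].round(3))
print(ctrl.read_state())
E
```

```text
scene {'K': [[589.368, 0.0, 320.664], [0.0, 589.368, 238.803], [0.0, 0.0, 1.0]], 'extrinsics': [[0.828, 0.561, -0.015, -0.432], [-0.334, 0.515, 0.789, 0.095], [0.451, -0.648, 0.614, -1.306], [0.0, 0.0, 0.0, 1.0]]}
clip 0.88 178 305 [0.357 0.187 0.068]
clip 0.51 184 338 [0.458 0.155 0.106]
tall_card 0.78 352 211 [ 0.491 -0.253  0.033]
rail 0.69 212 366 [0.493 0.209 0.021]
wide_card 0.78 309 349 [ 0.612 -0.049  0.022]
wide_card 0.31 353 212 [ 0.492 -0.252  0.03 ]
top {'K': [[534.95, 0.0, 324.775], [0.0, 534.95, 238.993], [0.0, 0.0, 1.0]], 'extrinsics': [[-0.017, -1.0, -0.004, 0.008], [0.998, -0.017, 0.058, -0.527], [-0.058, -0.003, 0.998, -1.121], [0.0, 0.0, 0.0, 1.0]]}
clip 0.92 325 227 [0.354 0.198 0.065]
clip 0.6 262 244 [0.48  0.16  0.083]
clip 0.58 308 320 [0.384 0.011 0.054]
tall_card 0.77 251 440 [ 0.497 -0.244  0.021]
tall_card 0.72 328 465 [ 0.337 -0.288  0.032]
rail 0.77 256 218 [0.493 0.213 0.078]
wide_card 0.63 200 352 [ 0.609 -0.06   0.021]
{'clock': 0.5, 'q': array([ 1.1108248 ,  0.33322599,  0.03991625,  1.46544217, -0.01340196,
        1.34329899, -0.05849559]), 'qd': array([-0.00025511, -0.0009631 , -0.00058945,  0.00100887, -0.00112413,
        0.00049766,  0.00199314]), 'tau': array([-4.89308277e-04, -6.55557775e+01,  1.33188989e+00, -4.03750277e+01,
       -5.98256872e-02,  3.58016300e-02,  1.02091744e-04]), 'ee_pos': array([ 0.22940928, -0.60812081,  0.24120864]), 'orientation': array([-5.30817771e-05,  9.83778370e-01,  1.79388168e-01, -1.13531060e-05]), 'force': array([-0.01867636, -0.0824064 ,  0.14444766]), 'moment': array([ 0.02194694,  0.00265392, -0.03938079]), 'gripper_force': 0.0, 'opening': 1.0004720370377655}
```

View pics/scene.png

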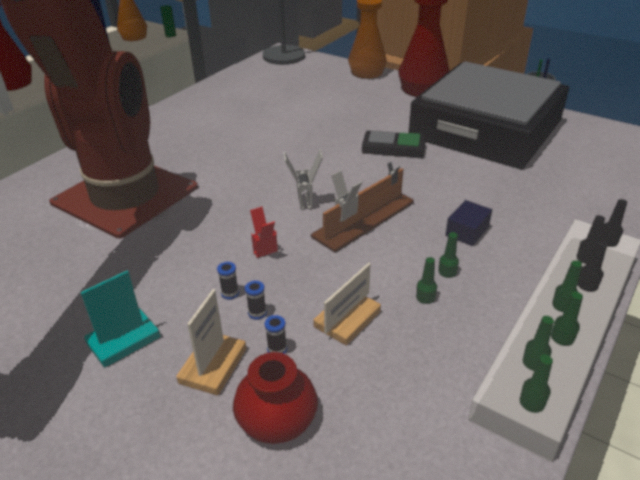

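View pics/top.png

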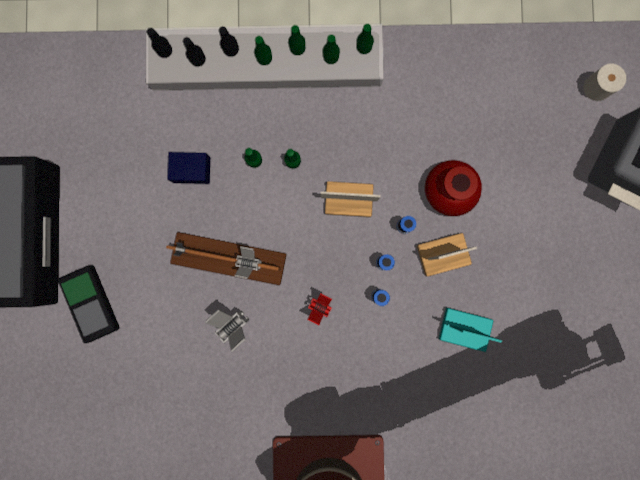

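The scene picture shows the steel clip on the rail at scene (193,346), top (262,247). What could be taken for it:
- a larger steel clip standing on the counter at top (325,230)
- a red clip at top (308,320)
- the small clip on the rail at top (250,178)

I choose the one on the rail. The white tall card is at top (251,455). The turquoise one at (328,465) is a look-alike.

Run:
```python
from h import *
S=np.load("scene.npz");T=np.load("top.npz")
a=cv2.resize(T["im"][225:300,160:290],None,fx=4,fy=4,interpolation=cv2.INTER_CUBIC)
b=cv2.resize(S["im"][150:250,290:420],None,fx=4,fy=4,interpolation=cv2.INTER_CUBIC)
cv2.imwrite("pics/c1.png",np.vstack([a,b])[:600,:,::-1])
def line(p,nm):
    m=p.mean(0);u=np.linalg.svd(p-m,full_matrices=False)[2][0]; u=u*np.sign(u[1]) ;t=(p-m)@u
    print(nm,len(p),m.round(4),u.round(3),"mid",(m+u*(t.min()+t.max())/2).round(4),"len",np.ptp(t).round(3),"pct",np.percentile(t,[2,98]).round(3))
for nm,D in(("scene",S),("top",T)):
    w=D["w"];im=D["im"].astype(int);X,Y,Z=np.moveaxis(w,-1,0)
    R=(X>.42)&(X<.56)&(Y>.08)&(Y<.36)
    brown=(im[...,0]-im[...,2]>25)
    m=R&(Z>.066)&(Z<.085)&brown; line(w[m][:,:2],nm+" railtop"); print(np.percentile(w[m][:,2],[5,50,95]).round(4))
    m=R&(Z>.012)&(Z<.016)
    if m.sum()>20: line(w[R&(Z>.006)&(Z<.018)][:,:2],nm+" foot")
    m=R&~brown&(Z>.085)&(Y<.24)
    p=w[m]; print("clip",len(p),p.mean(0).round(4),p.min(0).round(4),p.max(0).round(4))
    R=(X>.42)&(X<.57)&(Y>-.33)&(Y<-.18)
    m=R&(Z>.122)&(Z<.14); line(w[m][:,:2],nm+" cardtop"); print(np.percentile(w[m][:,2],[5,50,95]).round(4))
    m=R&(Z>.04)&(Z<.14); line(w[m][:,:2],nm+" card")
    m=R&(Z>.012)&(Z<.026);r=cv2.minAreaRect(w[m][:,:2].astype(np.float32)*1000);print("foot",r)
    m=(X>.42)&(X<.56)&(Y>.08)&(Y<.36)&(Z>.007)&(Z<.016);print("railfoot",cv2.minAreaRect(w[m][:,:2].astype(np.float32)*1000))
    for k in np.arange(-.33,.36,.06): pass
# clip points detail, top
w=T["w"];X,Y,Z=np.moveaxis(w,-1,0)
for r in range(242,284,3): print(r,[ (int(1000*Z[r,c]) if Z[r,c]>.03 else 0) for c in range(228,270,2)])
```

```text
scene railtop 371 [0.4892 0.1983] [0.21  0.978] mid [0.4905 0.2046] len 0.23 pct [-0.106  0.117]
[0.0672 0.0743 0.0783]
scene foot 1625 [0.5014 0.185 ] [0.267 0.964] mid [0.5058 0.2007] len 0.246 pct [-0.103  0.13 ]
clip 457 [0.4732 0.1528 0.1051] [0.4471 0.1303 0.085 ] [0.5094 0.1783 0.1293]
scene cardtop 259 [ 0.4913 -0.2561] [-0.245  0.969] mid [ 0.4905 -0.2531] len 0.077 pct [-0.034  0.039]
[0.1229 0.1293 0.1323]
scene card 1706 [ 0.4981 -0.2493] [0.41  0.912] mid [ 0.5089 -0.2252] len 0.129 pct [-0.037  0.086]
foot ((505.5932312011719, -242.12063598632812), (149.5182342529297, 83.25421905517578), 74.87373352050781)
railfoot ((490.243408203125, 205.63253784179688), (244.99282836914062, 72.61380767822266), 77.65380859375)
top railtop 257 [0.4918 0.2098] [0.21  0.978] mid [0.491  0.2058] len 0.229 pct [-0.115  0.107]
[0.0724 0.076  0.0801]
top foot 2818 [0.4918 0.2093] [0.201 0.98 ] mid [0.4937 0.2186] len 0.268 pct [-0.119  0.113]
clip 372 [0.4797 0.1543 0.1039] [0.4506 0.1314 0.085 ] [0.51   0.1778 0.1297]
top cardtop 89 [ 0.4913 -0.2518] [-0.244  0.97 ] mid [ 0.4915 -0.2524] len
[... 747 characters left out ...]
4, 61, 0, 0, 0, 72, 51, 80, 84, 85, 88, 84, 93, 87, 0, 0, 0, 0, 0, 0, 0]
260 [0, 76, 76, 75, 77, 83, 86, 87, 86, 86, 87, 85, 85, 45, 65, 89, 62, 0, 0, 0, 0]
263 [0, 0, 0, 0, 84, 0, 82, 83, 86, 87, 86, 84, 82, 80, 87, 77, 71, 0, 0, 0, 0]
266 [0, 0, 0, 0, 0, 0, 88, 84, 84, 0, 73, 58, 48, 46, 82, 47, 76, 75, 75, 78, 76]
269 [0, 0, 0, 0, 0, 108, 99, 98, 97, 99, 94, 89, 0, 84, 84, 0, 0, 0, 0, 0, 0]
272 [0, 0, 0, 0, 118, 115, 117, 114, 113, 107, 107, 103, 0, 0, 0, 0, 0, 0, 0, 0, 0]
275 [0, 0, 0, 125, 129, 126, 124, 126, 125, 122, 119, 0, 0, 0, 0, 0, 0, 0, 0, 0, 0]
278 [0, 0, 0, 0, 0, 0, 0, 0, 0, 0, 0, 0, 0, 0, 0, 0, 0, 0, 0, 0, 0]
281 [0, 0, 0, 0, 0, 0, 0, 0, 0, 0, 0, 0, 0, 0, 0, 0, 0, 0, 0, 0, 0]
```

View pics/c1.png

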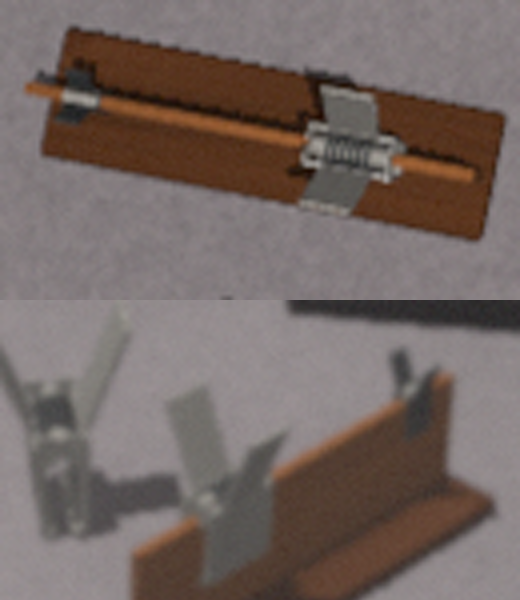

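The crop confirms it: a plain steel clip straddles the rail, pin at about (0.480, 0.154, 0.080), with the rail's normal at -12.1°. The card's top middle is (0.491, -0.2525, 0.130), normal at +14.2°. I turn the tool first, about -57.2° about its z.

```bash
python3 -m pendant '[[0,0,0,0,0,-8.17,1],[0,0,0,0,0,-8.17,1],[0,0,0,0,0,-8.17,1],[0,0,0,0,0,-8.17,1],[0,0,0,0,0,-8.17,1],[0,0,0,0,0,-8.17,1],[0,0,0,0,0,-8.17,1],[3.76,1.33,-0.2,0,0,0,1],[3.76,1.33,-0.2,0,0,0,1],[3.76,1.33,-0.2,0,0,0,1]]'
cat > d.py <<'E'
import sys
from h import *
from scipy.spatial.transform import Rotation as R
def diff(t,yaw):
    s=ctrl.read_state();q=s["orientation"];M=R.from_quat([*q[1:],q[0]])
    c,n=np.cos(np.radians(yaw)),np.sin(np.radians(yaw))
    y=np.array([c,n,0]);z=np.array([0,0,-1.]);G=R.from_matrix(np.c_[np.cross(y,z),y,z])
    print("pos",s["ee_pos"].round(4),"t",s["clock"],"shift cm",(M.inv().apply(np.array(t)-s["ee_pos"])*100).round(2),"turn deg",(M.inv()*G).as_rotvec(True).round(2))
*t,yaw=map(float,sys.argv[1:]);diff(t,yaw)
E
python3 d.py 0.48 -0.2 0.26 -12.1
```

```text
clock: 1.5
ee_pos: [0.2926, -0.5051, 0.2472]
orientation: [0.0, 0.778, 0.628, 0.0]
force: [1.4, -0.7, 0.6]
opening: 0.997
gripper_force: 0.0
pos [ 0.2926 -0.5051  0.2472] t 1.5 shift cm [33.78 11.88 -1.27] turn deg [ 0.   -0.   -0.08]
```

```bash
python3 -m pendant '[[3.76,1.33,-0.2,0,0,0,1],[3.76,1.33,-0.2,0,0,0,1],[3.76,1.33,-0.2,0,0,0,1],[3.76,1.33,-0.2,0,0,0,1],[3.76,1.33,-0.2,0,0,0,1],[3.76,1.33,-0.2,0,0,0,1],[3.76,1.33,-0.2,0,0,0,1],[3.76,1.33,-0.2,0,0,0,1],[3.76,1.33,-0.2,0,0,0,1],[0,0,0,0,0,0,1]]'
python3 d.py 0.48 0.154 0.23 -12.1
```

```text
clock: 2.5
ee_pos: [0.4832, -0.1948, 0.266]
orientation: [0.0, 0.775, 0.632, 0.001]
force: [-0.6, -0.0, -0.2]
opening: 1.001
gripper_force: 0.0
pos [ 0.4832 -0.1948  0.266 ] t 2.5 shift cm [34.08 -7.38  3.65] turn deg [ 0.11 -0.11  0.43]
```

```bash
python3 -m pendant '[[3.8,-0.82,0.4,0,0,0,1],[3.8,-0.82,0.4,0,0,0,1],[3.8,-0.82,0.4,0,0,0,1],[3.8,-0.82,0.4,0,0,0,1],[3.8,-0.82,0.4,0,0,0,1],[3.8,-0.82,0.4,0,0,0,1],[3.8,-0.82,0.4,0,0,0,1],[3.8,-0.82,0.4,0,0,0,1],[3.8,-0.82,0.4,0,0,0,1],[0,0,0,0,0,0,1]]'
python3 d.py 0.48 0.154 0.117 -12.1
```

```text
clock: 3.5
ee_pos: [0.479, 0.1546, 0.2293]
orientation: [-0.001, 0.776, 0.631, 0.001]
force: [-0.2, -0.5, -0.5]
opening: 1.0
gripper_force: 0.0
pos [0.479  0.1546 0.2293] t 3.5 shift cm [-0.06  0.12 11.23] turn deg [-0.03 -0.13  0.37]
```

```bash
python3 -m pendant '[[0,0.1,2,0,0,0.3,1],[0,0,2,0,0,0,1],[0,0,2,0,0,0,1],[0,0,2,0,0,0,1],[0,0,1.6,0,0,0,1],[0,0,1,0,0,0,1],[0,0,0.6,0,0,0,1],[0,0,0,0,0,0,1]]'
python3 d.py 0.48 0.154 0.117 -12.1
python3 - <<'E'
from h import *
im,w=cloud("scene");a=cv2.resize(im[100:260,240:440],None,fx=3.5,fy=3.5,interpolation=cv2.INTER_CUBIC);cv2.imwrite("pics/g1.png",a[:,:,::-1])
E
```

```text
clock: 4.3
ee_pos: [0.481, 0.1486, 0.1169]
orientation: [-0.0, 0.78, 0.626, -0.0]
force: [-0.6, -0.6, -0.2]
opening: 0.999
gripper_force: 0.0
pos [0.481  0.1486 0.1169] t 4.3 shift cm [ 0.5  -0.21 -0.01] turn deg [-0.04  0.02 -0.36]
```

View pics/g1.png

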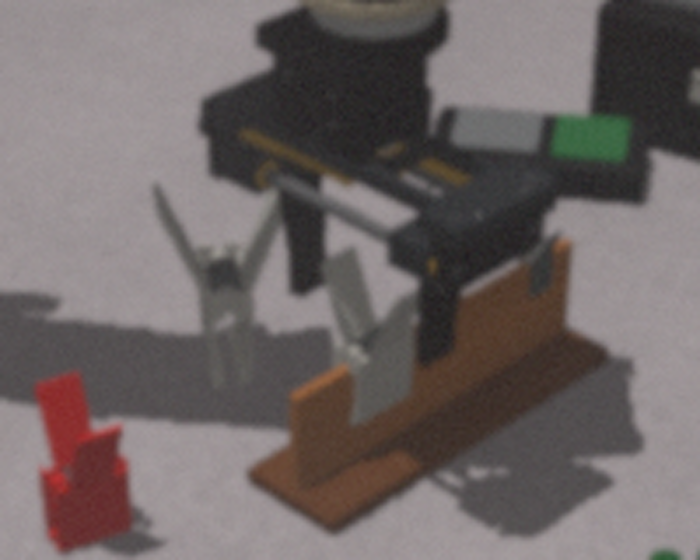

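The fingers straddle the clip's levers: fingertips at crop (305,290) and (432,360), whose midpoint lies just above the pin at (362,345). I correct the small offset and squeeze.

```bash
python3 -m pendant '[[0.4,-0.15,0.1,0,0,-0.3,1],[0,0,0,0,0,0,1],[0,0,0,0,0,0,0.7],[0,0,0,0,0,0,0.7],[0,0,0,0,0,0,0.7]]' 25
python3 d.py 0.48 0.154 0.116 -12.1
```

```text
clock: 4.85
ee_pos: [0.4806, 0.1533, 0.1164]
orientation: [0.0, 0.778, 0.628, 0.0]
force: [-1.5, 0.6, 0.8]
opening: 0.812
gripper_force: 0.0
pos [0.4806 0.1533 0.1164] t 4.85 shift cm [ 0.06 -0.07  0.04] turn deg [ 0.01 -0.   -0.04]
```

```bash
for i in 1; do python3 -m pendant '[[0,0,0,0,0,0,0.5],[0,0,0,0,0,0,0.5],[0,0,0,0,0,0,0.4],[0,0,0,0,0,0,0.3],[0,0,0,0,0,0,0.3],[0,0,0,0,0,0,0.2],[0,0,0,0,0,0,0.1],[0,0,0,0,0,0,0],[0,0,0,0,0,0,0],[0,0,0,0,0,0,0]]' 25; done
```

```text
clock: 5.85
ee_pos: [0.4809, 0.1542, 0.1181]
orientation: [0.0, 0.778, 0.629, 0.0]
force: [-7.2, -0.3, 19.9]
opening: 0.217
gripper_force: 25.1
```

```bash
python3 -m pendant '[[0,0,-0.2,0,0,0,0],[0,0,0,0,0,0,0],[0,0,0,0,0,0,0]]'
python3 - <<'E'
from h import *
im,w=cloud("scene");a=cv2.resize(im[100:260,240:440],None,fx=3.5,fy=3.5,interpolation=cv2.INTER_CUBIC);cv2.imwrite("pics/g2.png",a[:,:,::-1])
E
```

```text
clock: 6.15
ee_pos: [0.4806, 0.1533, 0.1183]
orientation: [0.0, 0.778, 0.628, 0.0]
force: [-0.4, 0.4, 3.4]
opening: 0.212
gripper_force: 25.0
```

View pics/g2.png

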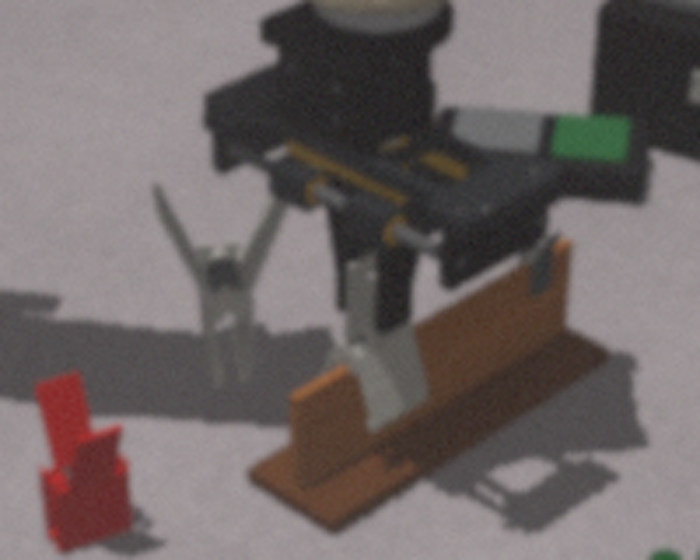

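The jaws gape at crop (390,400) and the levers are parallel. I lift it.

```bash
python3 -m pendant '[[0,0,-0.5,0,0,0,0],[0,0,-1,0,0,0,0],[0,0,-1.5,0,0,0,0],[0,0,-2,0,0,0,0],[0,0,-2.5,0,0,0,0],[0,0,-2.5,0,0,0,0],[0,0,-2.5,0,0,0,0],[0,0,-2,0,0,0,0],[0,0,-1,0,0,0,0],[0,0,0,0,0,0,0]]'
python3 -m pendant '[[0,0,0,0,0,8.2,0],[0,0,0,0,0,0,0]]' >/dev/null
python3 d.py 0.491 -0.2525 0.27 14.2
```

```text
clock: 7.2
ee_pos: [0.4811, 0.1536, 0.275]
orientation: [0.001, 0.778, 0.628, 0.001]
force: [0.2, -0.0, -0.9]
opening: 0.214
gripper_force: 25.0
pos [0.4801 0.1531 0.2724] t 7.4 shift cm [-37.61  15.22   0.25] turn deg [-8.000e-02  2.000e-02 -3.469e+01]
```

Wrong turn sign, harmless; I turn it back and carry on.

```bash
python3 -m pendant '[[0,0,0,0,0,-5,0],[0,0,0,0,0,-6.5,0],[0,0,0,0,0,-6.5,0],[0,0,0,0,0,-6.5,0],[0,0,0,0,0,-6.2,0],[0,0,0,0,0,-4,0],[0,0,0,0,0,0,0]]'
python3 d.py 0.491 -0.2525 0.275 14.2
```

```text
clock: 8.1
ee_pos: [0.4801, 0.1532, 0.2725]
orientation: [-0.0, 0.611, 0.791, -0.0]
force: [0.3, 0.2, -0.7]
opening: 0.215
gripper_force: 25.0
pos [0.4801 0.1532 0.2725] t 8.1 shift cm [-39.53  -9.2   -0.25] turn deg [-0.07 -0.01  0.43]
```

```bash
python3 -m pendant '[[-1.5,-0.35,-0.2,0,0,0.4,0],[-3,-0.7,0,0,0,0,0],[-3.5,-0.81,0,0,0,0,0],[-3.5,-0.81,0,0,0,0,0],[-3.5,-0.81,0,0,0,0,0],[-3.5,-0.81,0,0,0,0,0],[-3.5,-0.81,0,0,0,0,0],[-3.5,-0.81,0,0,0,0,0],[-3.5,-0.81,0,0,0,0,0],[-3.5,-0.81,0,0,0,0,0]]'
python3 -m pendant '[[-3,-0.7,0,0,0,0,0],[-2,-0.47,0,0,0,0,0],[-1,-0.3,0,0,0,0,0],[0,0,0,0,0,0,0],[0,0,0,0,0,0,0]]'
python3 d.py 0.491 -0.2525 0.275 14.2
python3 - <<'E'
from h import *
for n in("scene","top"):
    im,w=cloud(n);np.savez(n+"2.npz",im=im,w=w)
    c=im[150:390,120:320] if n=="scene" else im[200:300,390:510]
    cv2.imwrite(f"pics/h{n}.png",cv2.resize(c,None,fx=2.5 if n=="scene" else 5,fy=2.5 if n=="scene" else 5,interpolation=cv2.INTER_CUBIC)[:,:,::-1])
E
```

```text
clock: 9.1
ee_pos: [0.4856, -0.1816, 0.2748]
orientation: [-0.0, 0.616, 0.788, -0.0]
force: [0.3, 0.1, -0.3]
opening: 0.211
gripper_force: 25.0
clock: 9.6
ee_pos: [0.4864, -0.2407, 0.2751]
orientation: [-0.0, 0.615, 0.788, 0.0]
force: [-0.0, 0.1, -0.1]
opening: 0.216
gripper_force: 25.0
pos [ 0.4864 -0.2407  0.2751] t 9.6 shift cm [-1.26  0.16  0.01] turn deg [ 0.   -0.05 -0.17]
```

View pics/hscene.png

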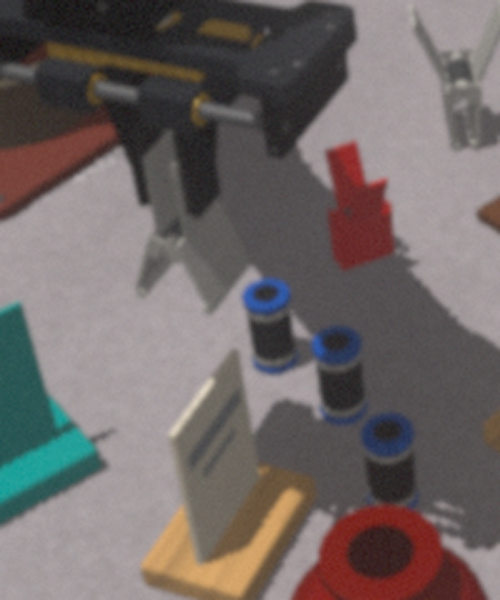

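The clip hangs open and upright in the gripper: pin at crop (172,240), jaw tips at (145,290) and (210,310). The card's top edge runs from crop (172,435) to (236,352). I measure the clip's offset from the tool.

Run:
```python
from h import *
D=np.load("scene2.npz");w=D["w"].reshape(-1,3);im=D["im"].reshape(-1,3).astype(int)
tcp=np.array([.4864,-.2407,.2751]);a=np.radians(14.2);n=np.array([np.cos(a),np.sin(a),0]);u=np.array([-np.sin(a),np.cos(a),0])
p=w-tcp;v=np.c_[p@u,p@n,p[:,2]]*1000
m=(abs(v[:,0])<45)&(abs(v[:,1])<40)&(v[:,2]<30)&(v[:,2]>-95)&(im.min(1)>70)
print(m.sum())
q=v[m]
for z in range(-90,30,6):
    s=q[(q[:,2]>=z)&(q[:,2]<z+6)]
    if len(s)>3: print(z,len(s),"along",np.percentile(s[:,0],[3,97]).round(1),"normal",np.percentile(s[:,1],[3,25,50,75,97]).round(1))
m=(abs(v[:,0])<60)&(abs(v[:,1])<40)&(w[:,2]>.122)&(w[:,2]<.137)
t=v[m];print("card",len(t),np.percentile(t[:,0],[1,99]),t[:,1].mean())
```

```text
1515
-78 25 along [-21.9  18. ] normal [-21.9 -20.9  19.8  20.4  20.8]
-72 152 along [-22.4  18.7] normal [-23.9 -21.   18.4  20.1  21.6]
-66 129 along [-22.   19.7] normal [-22.6  16.7  18.4  19.1  20.8]
-60 115 along [-21.6  20.3] normal [-19.7  15.   16.2  17.2  18.6]
-54 127 along [-22.2  19.8] normal [-17.4  13.1  14.3  15.1  16.6]
-48 115 along [-22.1  20.8] normal [-15.1  11.2  12.1  12.9  14.3]
-42 157 along [-22.5  19.1] normal [-11.8   4.5   9.4  10.4  12. ]
-36 191 along [-22.5  19.4] normal [-10.3  -5.    5.8   8.    9.4]
-30 91 along [-22.1   5.9] normal [-10.3  -8.9  -6.9   6.8   8.4]
-24 54 along [-13.3   3.5] normal [-10.6  -9.   -8.2   6.3   8.5]
-18 53 along [-13.4   5.4] normal [-19.1  -9.1  -8.5  -7.7   7.4]
-12 55 along [-13.8   4.8] normal [-18.6  -8.8  -8.4  -7.4   8.2]
-6 55 along [-13.5   5.2] normal [-19.   -9.1  -8.3  -7.1   7.6]
0 60 along [-13.3   9.9] normal [-18.8  -8.8  -8.2  -7.2   7.9]
6 70 along [-13.3   9.7] normal [-19.3  -8.7  -7.9  -6.9   8.5]
12 66 along [-13.   10.4] normal [-21.5  -8.5  -7.7  -7.    7.8]
card 266 [-50.71154951  23.93177408] 1.0295488546744287
```

Jaw tips are 77 mm below the TCP, so the pin is about 38 mm below it. The card centre is -12 mm along and +1 mm across, so I align first and then descend.

```bash
python3 -m pendant '[[-0.6,0.05,0,0,0,-0.15,0],[-0.6,0.05,0,0,0,0,0],[0,0,0,0,0,0,0],[0,0,0,0,0,0,0],[0,0,0,0,0,0,0]]'
python3 d.py 0.4903 -0.2521 0.187 14.2
```

```text
clock: 10.2
ee_pos: [0.4901, -0.2533, 0.2752]
orientation: [-0.0, 0.615, 0.789, 0.0]
force: [-0.2, -0.5, -0.6]
opening: 0.212
gripper_force: 25.0
pos [ 0.4901 -0.2533  0.2752] t 10.2 shift cm [0.11 0.05 8.82] turn deg [-0.   -0.01 -0.08]
```

```bash
python3 -m pendant '[[0.1,0,0.5,0,0,0,0],[0,0,1,0,0,0,0],[0,0,1.2,0,0,0,0],[0,0,1.2,0,0,0,0],[0,0,1.2,0,0,0,0],[0,0,1.2,0,0,0,0],[0,0,1,0,0,0,0],[0,0,0.8,0,0,0,0],[0,0,0.5,0,0,0,0],[0,0,0.2,0,0,0,0]]'
python3 -m pendant '[[0,0,0,0,0,0,0],[0,0,0,0,0,0,0],[0,0,0,0,0,0,0],[0,0,0,0,0,0,0]]'
python3 d.py 0.4903 -0.2525 0.187 14.2
python3 - <<'E'
from h import *
im,W=cloud("scene");cv2.imwrite("pics/f.png",cv2.resize(im[210:390,120:320],None,fx=3.3,fy=3.3,interpolation=cv2.INTER_CUBIC)[:,:,::-1])
w=W.reshape(-1,3);im=im.reshape(-1,3).astype(int)
tcp=ctrl.read_state()["ee_pos"];a=np.radians(14.2);n=np.array([np.cos(a),np.sin(a),0]);u=np.array([-np.sin(a),np.cos(a),0])
p=w-tcp;v=np.c_[p@u,p@n,p[:,2]]*1000
m=(abs(v[:,0])<55)&(abs(v[:,1])<40)&(v[:,2]<10)&(v[:,2]>-100)&(im.min(1)>60)
q=v[m]
for z in range(-100,10,6):
    s=q[(q[:,2]>=z)&(q[:,2]<z+6)]
    if len(s)>3: print(z,len(s),"along",np.percentile(s[:,0],[3,97]).round(1),"normal",np.percentile(s[:,1],[3,25,50,75,97]).round(1))
E
```

```text
clock: 11.2
ee_pos: [0.4897, -0.2524, 0.1868]
orientation: [-0.0, 0.615, 0.789, -0.0]
force: [-0.6, -1.0, -1.0]
opening: 0.213
gripper_force: 25.0
clock: 11.6
ee_pos: [0.4899, -0.2526, 0.1876]
orientation: [0.0, 0.615, 0.789, 0.0]
force: [-1.4, -0.3, -0.8]
opening: 0.212
gripper_force: 25.0
pos [ 0.4899 -0.2526  0.1876] t 11.6 shift cm [-0.    0.04  0.06] turn deg [ 0.02  0.02 -0.09]
-100 52 along [-38.7  -3.4] normal [-0.9  0.8  1.2  1.7  2.5]
-94 50 along [-38.5  -3.5] normal [-1.2  0.8  1.5  1.8  2.6]
-88 52 along [-38.5  -3.1] normal [-1.5  1.4  1.7  2.1  2.9]
-82 62 along [-38.5  -6.2] normal [-2.   0.8  1.3  1.7  3.2]
-76 96 along [-38.3  16. ] normal [-23.1   0.6   1.7  19.9  21.2]
-70 175 along [-37.3  18.1] normal [-22.8 -19.7   1.9  19.9  21.4]
-64 148 along [-37.6  19.2] normal [-20.9   1.6  17.2  18.4  19.9]
-58 155 along [-37.   18.6] normal [-18.1   0.5  15.   16.5  17.8]
-52 110 along [-21.8  20.1] normal [-16.6  12.7  13.5  14.6  16.1]
-46 119 along [-21.6  20.4] normal [-13.9  10.2  11.2  12.1  13.9]
-40 143 along [-22.5  19.2] normal [-11.1   1.    8.4   9.6  11.2]
-34 174 along [-22.4  16.9] normal [-9.8 -6.6 -0.1  7.5  9.1]
-28 57 along [-21.4   4.9] normal [-10.9  -8.9  -8.4   6.1   8.1]
-22 48 along [-13.8   7.4] normal [-17.8  -9.2  -8.5   5.9  15.9]
-16 61 along [-13.3   9.6] normal [-18.5  -9.1  -8.3   7.1  16.4]
-10 55 along [-13.2  11.1] normal [-19.1  -9.6  -8.    6.4  16. ]
-4 58 along [-13.2  10.2] normal [-19.1  -8.7  -8.1  -7.   10.5]
2 63 along [-13.4  10.1] normal [-20.3  -8.5  -7.9  -6.6  16.8]
8 23 along [-12.5   9. ] normal [-18.5  -8.6  -7.9  -7.1  18. ]
```

View pics/f.png

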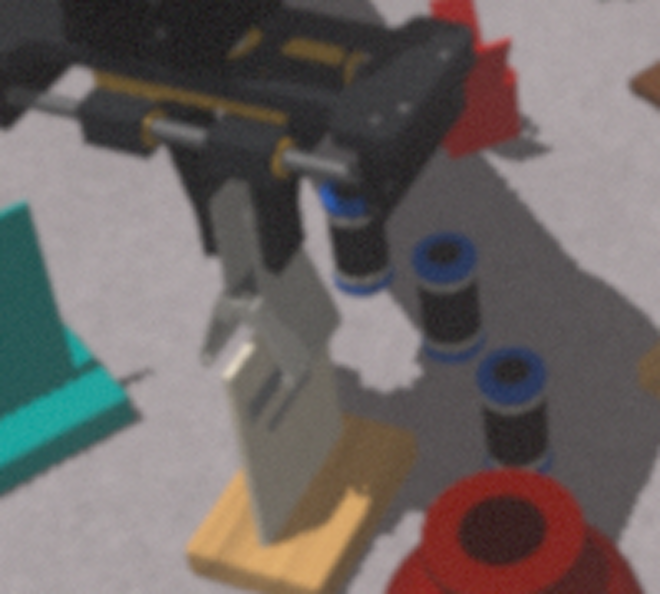

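The card's top edge stands between the open jaws at crop (240,360), about 19 mm below the pin, 1–2 mm off centre and with clearance on both sides. I hand in.

```bash
python3 -c "from cell import ctrl; print(ctrl.job_done())"
```

```text
the job is handed in; nothing more can be done
None
```

The job is handed in at about 11.7 s: the clip is held wide open and upright over the tall card, with the card's top edge about 19 mm below the pin and, by the last depth image, nothing of the clip touching the card; no verdict was returned.

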